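Grade the sample bottles on the roll-down sorter

TASK

Slide the low catch tray along the bench, in under the sorter's sloping deck until it meets the stop, without letting it knock the underside of the deck. Then tip the hopper by its bar so that all the bottles roll out and sort themselves, the small ones dropping into the tray and the large ones stopping in the lane at the bottom of the slope. Lower the hopper gently all the way back down and let go, with the tray still in place and the things standing around left alone.

Things in the scene. Friction and masses are not known exactly. Their poses are not given: they have to be found in the camera images.
- sorter: Fixed metal frame of the bottle sorter. Origin on the bench under the centre of the deck's drop opening, z up; bottles roll towards its -y. Its +x side is open for the tray: the way in runs from y = -80 to 80 mm between legs 12 mm square at x = 50 mm. Deck and hopper side walls reach x = +-58 mm; the highest deck wall is 131 mm above the bench.
- tray_home (a point): Where the tray's origin lies when it is fully in: x = -2, y = 0 mm in the sorter's frame, on the bench, tray x along the sorter's x. The tray's front edge then meets the stop, a fixed bar 30 mm high across the sorter's -x side, face at x = -55 mm.
- deck: Sloping aluminium deck fixed to the sorter (same origin and axes), 110 mm wide inside, falling 12 degrees to -y. An opening 74 mm wide (x), y from 45 to -45 mm, lets short bottles drop; long ones roll on over its side ledges into the lane from y = -45 mm to the end wall at y = -140 mm. Top at y = 0 is 82 mm above the bench; lowest underside over a tray in place is 62 mm up, at y = -64 mm.
- hopper (a joint): Hopper angle, rad: 0 = down, level; grows as its +y end is lifted, stop at 0.7. A steel trough 108 mm wide inside, walls to 142 mm above the bench, from its hinge to y = 278 mm in the sorter's frame. A 4 mm ramp at its mouth holds the bottles back to about 0.14 rad; by 0.45 rad it empties. It weighs 0.35 kg, swings freely and falls shut if dropped.
- hopper_hinge (a point): On the hopper's hinge line, which runs along the sorter's x: x = 0, y = 95, z = 104 mm in the sorter's frame. Lifting the bar swings the hopper about this line.
- tip_bar (a point): Centre of the hopper's lifting bar: a round steel bar 12 mm in diameter along the sorter's x, 98 mm free between its two arms, 39 mm clear of the hopper's end wall. It moves with the hopper; when down it is at x = 0, y = 320, z = 130 mm in the sorter's frame. A grip from above can keep pointing down: the bar turns between the fingers.
- tray: Low loose catch tray of grey plastic, 0.3 kg: open box 106 mm (x) by 128 mm (y), 38 mm high, walls and floor 4 mm, origin under the centre of the box, z up. A flat tongue runs out to its +x side and carries an upright grip tab. It starts on the bench on the sorter's +x side, tab pointing away from the sorter.
- tray_tab (a point): Grip point on the tray's tab, 122 mm from the tray's origin along its +x and 40 mm up. The tab is 18 mm thick (y), 40 mm long (x), from 6 to 62 mm above the bench.
- large1: Large amber sample bottle with a white screw cap, a plain cylinder 34 mm in diameter and 100 mm long, about 70 g; origin at mid length on its axis, own x along its axis towards the cap. At the start it lies in the hopper, axis along the sorter's x, as one of four in a row in any order
- large2: Large amber sample bottle with a white screw cap, a plain cylinder 34 mm in diameter and 100 mm long, about 70 g; origin at mid length on its axis, own x along its axis towards the cap. At the start it lies in the hopper, axis along the sorter's x, as one of four in a row in any order
- small1: Small amber sample bottle with a white screw cap, a plain cylinder 22 mm in diameter and 60 mm long, about 20 g; origin at mid length on its axis, own x along its axis towards the cap. At the start it lies in the hopper, axis along the sorter's x, as one of four in a row in any order
- small2: Small amber sample bottle with a white screw cap, a plain cylinder 22 mm in diameter and 60 mm long, about 20 g; origin at mid length on its axis, own x along its axis towards the cap. At the start it lies in the hopper, axis along the sorter's x, as one of four in a row in any order
- tip_box: Bystander: white box with a blue lid, 87 x 122 x 70 mm, origin under its centre.
- dishes: Bystander: stack of clear round dishes, 90 mm across, 40 mm high, origin under its centre.
- wash: Bystander: white bottle standing upright, 60 mm across, 130 mm high, origin under its centre.
There are look-alikes about, which are no part of the job. Leave any green or turquoise look-alike of the small2 alone. What is shaped like the large1 but yellow is not meant.

How it is judged (in metres and radians):
On the way, in this order (a step that is already met when the one before it is completed fails the run):
1. the tray is fully in under the deck, flat on the bench, with the hopper still down (x of tray in the frame of sorter between -0.02 and 0.01 m and y of tray in the frame of sorter between -0.02 and 0.02 m and angle between the x axis of tray and the x axis of sorter, either way round below 0.2 rad and height (world z) of tray below 0.006 m and angle between tray's own z axis and vertical below 0.08 rad and value of joint hopper below 0.08 rad), for 0.2 s.
2. the hopper is tipped (past 0.2 rad) with the tray in place (x of tray in the frame of sorter between -0.02 and 0.01 m and y of tray in the frame of sorter between -0.02 and 0.02 m and angle between the x axis of tray and the x axis of sorter, either way round below 0.2 rad and height (world z) of tray below 0.006 m and angle between tray's own z axis and vertical below 0.08 rad and value of joint hopper above 0.2 rad), for 0.2 s.
At the end, for the whole second after the job is handed in: Both small bottles lie inside the tray; both large bottles lie on the deck in the lane below the opening; the tray is flat on the bench within 12 mm of the stop, within 20 mm of the middle and 0.2 rad of square to the sorter; the hopper is down (below 0.05 rad); bottles and tray at rest (x of tray in the frame of sorter between -0.02 and 0.01 m and y of tray in the frame of sorter between -0.02 and 0.02 m and angle between the x axis of tray and the x axis of sorter, either way round below 0.2 rad and height (world z) of tray below 0.006 m and angle between tray's own z axis and vertical below 0.08 rad and value of joint hopper below 0.05 rad and linear speed of tray below 0.02 m/s and x of small1 in the frame of tray between -0.053 and 0.053 m and y of small1 in the frame of tray between -0.064 and 0.064 m and z of small1 in the frame of tray between 0 and 0.042 m and x of small2 in the frame of tray between -0.053 and 0.053 m and y of small2 in the frame of tray between -0.064 and 0.064 m and z of small2 in the frame of tray between 0 and 0.042 m and x of large1 in the frame of sorter between -0.056 and 0.056 m and y of large1 in the frame of sorter between -0.142 and -0.045 m and z of large1 in the frame of sorter between 0.055 and 0.12 m and x of large2 in the frame of sorter between -0.056 and 0.056 m and y of large2 in the frame of sorter between -0.142 and -0.045 m and z of large2 in the frame of sorter between 0.055 and 0.12 m and linear speed of each of small1, small2, large1, large2 below 0.03 m/s); the robot touches nothing.
It fails at once if the tray knocks the deck's underside or edge (over 2 N) (contact force between tray and deck above 2 N).
It fails at once if the hopper is dropped or slammed down (falls faster than 2 rad/s) (velocity of joint hopper below -2 rad/s).
It fails at once if a bystander (tip_box) is shifted more than 20 mm (distance of tip_box from where it was at the start of the episode above 0.02 m).
It fails at once if a bystander (dishes) is shifted more than 20 mm (distance of dishes from where it was at the start of the episode above 0.02 m).
It fails at once if a bystander (wash) is shifted more than 20 mm (distance of wash from where it was at the start of the episode above 0.02 m).
It also fails if it takes over 67 s, if anything falls off the work surface, if the arm or the gripper's body presses on something with over 40 N, if the wrist force passes 120 N, or if a joint passes its speed limit or range.

ROBOT

A 6-joint arm with a two-finger parallel gripper is mounted at the origin on the work surface. World frame = base frame: x ahead of the robot, y to its left, z up, the work surface at z = 0. Lengths are in m, angles in degrees, forces in N, time in s.
With the tool pointing down it reaches from about 0.375 to 0.75 m from the base axis. Payload 9 kg.
Tool frame: the origin (TCP) lies at the centre of the arm's flange, where the gripper is bolted on; the fingertips stand 173 mm ahead of it and the grasp point (between the pads) lies 155 mm ahead of it (bot.pinch_z is the distance from the TCP to the grasp point, in m); z points along the fingers, y is the line along which they close (so a half turn about z gives the same grasp; the last joint's range is limited). The gripper opens to 85 mm and grips with 20 to 120 N. Pads are 22 mm wide; open, the fingers measure 114 mm over their backs; the gripper's body (76 mm by 85 mm) begins 54 mm behind the grasp point. The pads swing forward as they close: fully open they stand 13 mm farther back than shut.
Start: joints at [-77.905, 5.964, 5.575, 89.605, 0, 77.527], TCP at [0.249, -0.546, 0.405] pointing down, gripper open.
Joint ranges: [-171.21, 171.21], [-48.23, 106.86], [-62.78, 66.21], [-105.2, 120.99], [-86.42, 89.51], [-180, 180]. Speed limits (degrees/s): [127.2, 127.2, 147.25, 180, 180, 180].

INTERFACE

Orientations are given as a 3x3 rotation matrix whose columns are the frame's x, y, z axes.
In Python, from rig import bot, vision, job gives the robot as it stands.
- The arm moves only by the tool play_rows, never from a script. Its argument "deltas" is a list of rows, each a list of 4 numbers: the shift along the tool's x, y, z normalised to -1 to 1, where 1 is 25 mm, then the turn about the tool's z normalised to -1 to 1, where 1 is 120 degrees. In form: [[x, y, z, roll], ...]. A call has 1 to 10 rows; each row shifts and turns the commanded pose from where the row before left it, along the tool's axes as they then stand; what a row does not reach is not made up. A row lasts 1/8 s, in which the tool goes at most 62.5 mm and 10.7 degrees, less where a joint would pass 70% of its speed; a pose out of reach is approached as far as the arm can. A call with a number of a shift or a turn outside -1 to 1 is refused whole. A call with a gripper value outside its range is refused whole. "jaw" is the opening in per cent of the stroke, from 0 (shut) to 100 (fully open), set as the call begins (left out, the last holds). The fingers move at their own pace and stop on an object; "squeeze" is the grip in N (left out, the last holds). Time passes only in rows, so rows that do not move let the fingers close. It gives the time, the measured TCP pose, the force, the opening and the grip force at its end, in the units of the state.
- bot.observe(): the state, without advancing time (a new reading comes with each control period).
- vision.grab_frame(name): name is "scene" or "top" or "wrist"; returns the picture (384x512x3 uint8, red, green, blue); there is no depth.
- vision.calibration(name): a dict with "intrinsics" (3x3 intrinsics, pixels), "dist" ([k1, k2, p1, p2, k3] as OpenCV has them; the pictures are not rectified), "world_from_camera" (4x4, takes a point from camera to world coordinates). Camera axes: x right, y down, z forward; pixel columns grow to the right and rows downward; lengths in m; the calibration is good to about 2 mm. A picture is of the moment at which its call begins: read the wrist's pose just before it. calibration takes no time and is no camera call; for the wrist camera it gives the pose at the moment of the call.
- job.job_done(): hands the job in; it is judged then, once.
The state is a dict: "time_s": time; "joint_pos": joint angles; "qd": joint speeds; "joint_efforts": joint torques, N m; "tcp_pos": TCP position; "tool_rot": TCP orientation; "ft_force": force on the tool from outside, world axes, zero at the start; "ft_torque": the same for the moment, N m; "opening": finger opening in m; "finger_force": force on a finger pad.
Only numpy, scipy, OpenCV 4.12 (cv2) and the standard library are available. Lean on these libraries where they do the work, as an engineer would, in place of code of your own. Each camera call takes 0.05 s, during which the arm holds its last target. There are 200 camera calls.

## Working session

There is one attempt and no reset: what is moved stays moved. The work goes in short steps, Python scripts to look and compute and a tool call to move; the robot and the scene stay as the last step left them, time stands still between calls to the robot, and variables do not carry over. Pictures are saved under pics/ and viewed, at most 10 in all, crops included, and the job is handed in when it is done.

Besides the shell and the picture viewer there is one more tool, called after "Request:" as name(argument=value, ...) on one line, values as JSON. play_rows: Moves the arm, as the interface text tells. Its arguments: {"type":"object","properties":{"deltas":{"type":"array"},"jaw":{"type":"number"},"squeeze":{"type":"number"}},"required":["deltas"]}

```bash
mkdir -p pics
python3 - <<'E'
from rig import bot,vision
import cv2
for n in("scene","top"):
    cv2.imwrite(f"pics/{n}0.png",vision.grab_frame(n)[:,:,::-1])
    c=vision.calibration(n);print(n,c)
s=bot.observe();print(s)
E
```

```text
scene {'intrinsics': array([[450.00500435,   0.        , 256.78002755],
       [  0.        , 450.00500435, 191.85163595],
       [  0.        ,   0.        ,   1.        ]]), 'dist': array([-0.02766232,  0.        ,  0.        ,  0.        ,  0.        ]), 'world_from_camera': array([[ 0.76962304,  0.49341597, -0.40524198,  0.97170938],
       [ 0.63849591, -0.59656519,  0.48624372, -0.60486757],
       [-0.00183284, -0.63296971, -0.77417439,  0.92238459],
       [ 0.        ,  0.        ,  0.        ,  1.        ]])}
top {'intrinsics': array([[357.23268445,   0.        , 257.57935819],
       [  0.        , 357.23268445, 193.06332034],
       [  0.        ,   0.        ,   1.        ]]), 'dist': array([0.00159331, 0.        , 0.        , 0.        , 0.        ]), 'world_from_camera': array([[ 0.01225866, -0.99571672,  0.09164032,  0.45945011],
       [-0.99941942, -0.0092873 ,  0.0327806 , -0.08762351],
       [-0.0317891 , -0.09198896, -0.99525247,  0.9585826 ],
       [ 0.        ,  0.        ,  0.        ,  1.        ]])}
{'time_s': 0.1, 'joint_pos': array([-7.79055304e+01,  5.99525903e+00,  5.53088893e+00,  8.96046061e+01,
        2.46585612e-03,  7.75264437e+01]), 'qd': array([ 0.01717452, -0.12568339,  0.14036237,  0.09794809,  0.03622773,
        0.03175725]), 'joint_efforts': array([ 5.81977671e-03, -5.58207142e+01,  5.04720032e+01,  1.31335229e-02,
       -2.23805587e-04, -1.62322380e-06]), 'tcp_pos': array([ 0.24945454, -0.54557864,  0.40399331]), 'tool_rot': array([[ 9.09468316e-01,  4.15773180e-01, -2.10156037e-04],
       [ 4.15773123e-01, -9.09467593e-01,  1.18615715e-03],
       [ 3.02042227e-04, -1.16614958e-03, -9.99999274e-01]]), 'ft_force': array([ 0.09235978,  0.14216473, -1.17326988]), 'ft_torque': array([-0.00695225, -0.01679074, -0.0200257 ]), 'finger_force': 0.0, 'opening': 0.08536841527232823}
```

View pics/scene0.png

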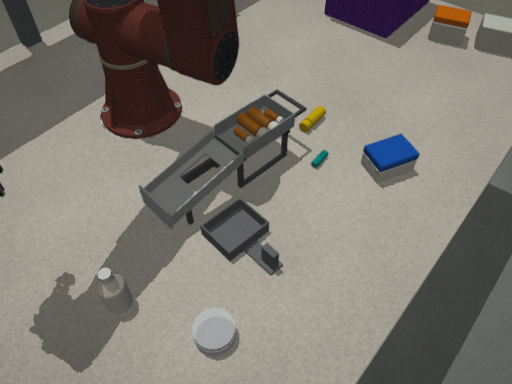

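View pics/top0.png

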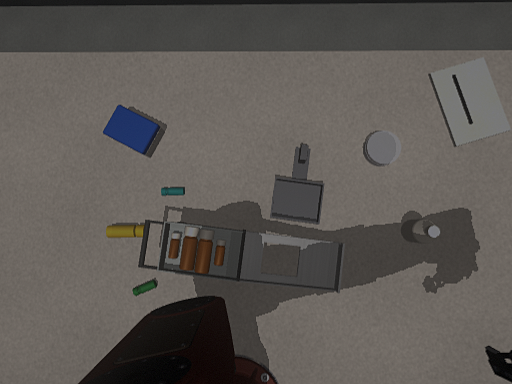

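The sorter lies with its +x toward world +x (image up in the top view) and +y toward image left. The tray is at about (297,198) and its tab at (303,153). The bar is at about (150,245). I'll look at enlarged crops next.

Run:
```python
import cv2
a=cv2.imread("pics/top0.png")[135:300,100:350];cv2.imwrite("pics/topc.png",cv2.resize(cv2.convertScaleAbs(a,alpha=1.6),None,fx=3,fy=3,interpolation=2))
a=cv2.imread("pics/scene0.png")[85:280,130:320];cv2.imwrite("pics/scenec.png",cv2.resize(cv2.convertScaleAbs(a,alpha=1.6),None,fx=3,fy=3,interpolation=2))
```

```text
(no output)
```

View pics/topc.png

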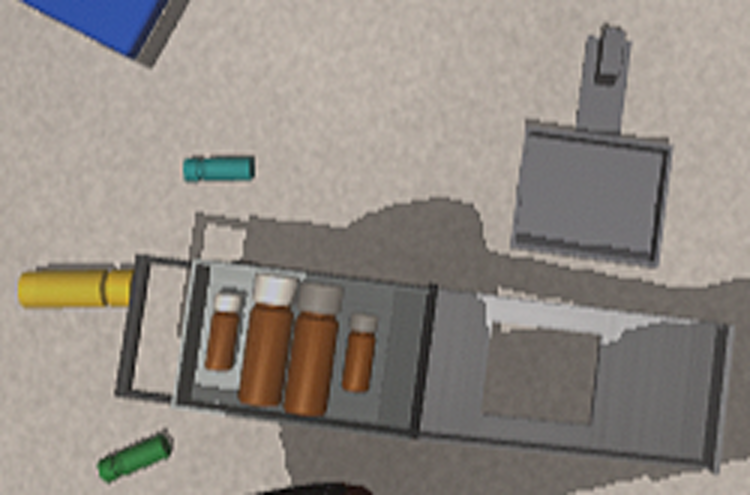

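View pics/scenec.png

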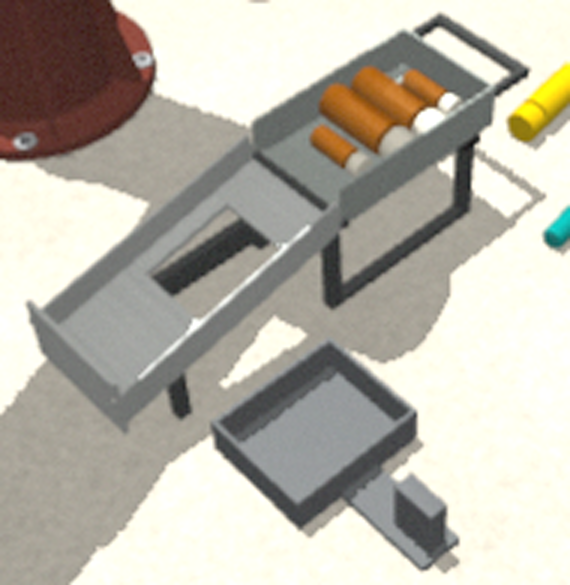

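```bash
cat > fit.py <<'E'
from rig import vision
import numpy as np,cv2
from scipy.optimize import least_squares
def proj(n,P):
    c=vision.calibration(n);T=np.linalg.inv(c["world_from_camera"])
    return cv2.projectPoints(np.array(P,float).reshape(-1,3),cv2.Rodrigues(T[:3,:3])[0],T[:3,3],c["intrinsics"],c["dist"])[0][:,0]
def place(p,L):
    c,s=np.cos(p[2]),np.sin(p[2]);L=np.array(L,float)/1000
    return np.c_[p[0]+c*L[:,0]-s*L[:,1],p[1]+s*L[:,0]+c*L[:,1],L[:,2]+p[3]]
def fit(obs,p0):
    def r(p):
        return np.concatenate([(proj(n,place(p,[o[0] for o in O]))-np.array([o[1] for o in O])).ravel() for n,O in obs.items()])
    s=least_squares(r,p0,loss="soft_l1");print(np.round(s.x,4),np.degrees(s.x[2]));print(np.round(r(s.x).reshape(-1,2),1).tolist());return s.x
if __name__=="__main__":
    t=lambda L:[(a,(100+b[0]/3,135+b[1]/3)) for a,b in L]
    s=lambda L:[(a,(130+b[0]/3,85+b[1]/3)) for a,b in L]
    tr=fit({"top":t([((53,64,38),(526,121)),((53,-64,38),(671,141)),((-53,-64,38),(656,267)),((-53,64,38),(512,247))]),
      "scene":s([((-53,64,38),(330,343)),((53,64,38),(414,411)),((-53,-64,38),(213,424)),((53,-64,0),(303,527)),((122,0,62),(419,493))])},[.65,-.15,-.1,0])
    so=fit({"top":t([((0,320,130),(131,326)),((58,278,142),(200,263)),((-58,278,142),(181,405)),((37,45,91.6),(488,325)),((37,-45,72.4),(600,333)),((-37,-45,72.4),(594,425)),((-37,45,91.6),(484,415))]),
      "scene":s([((0,320,130),(482,45)),((-58,278,142),(408,34)),((58,278,142),(495,98)),((-37,45,91.6),(230,205)),((-37,-45,72.4),(150,275))])},[.45,-.15,-.1,0])
    for n,p,L in(("tab",tr,(122,0,40)),("bar",so,(0,320,130)),("home",so,(-2,0,0)),("hinge",so,(0,95,104)),("tabhome",so,(120,0,40))): print(n,place(p,[L])[0].round(4))
E
python3 fit.py
```

```text
[ 0.5291 -0.1584 -0.1172 -0.004 ] -6.713684844112123
[[-0.7, 0.8], [-0.0, 0.3], [0.3, -1.0], [-1.2, -0.8], [-0.7, -2.1], [0.8, 0.1], [-1.2, -0.3], [-1.2, 1.3], [0.6, 0.7]]
[ 0.3787 -0.1148 -0.121  -0.01  ] -6.930008661577065
[[1.6, -1.1], [-1.6, -2.3], [-3.1, 0.5], [0.8, -1.4], [-0.4, 0.5], [-2.0, -0.1], [-1.9, -0.8], [-1.0, 2.0], [-1.9, -0.8], [-0.3, -1.8], [-1.8, 0.9], [-2.0, 0.4]]
tab [ 0.6503 -0.1727  0.036 ]
bar [0.4173 0.2028 0.12  ]
home [ 0.3767 -0.1146 -0.01  ]
hinge [ 0.3902 -0.0205  0.094 ]
tabhome [ 0.4978 -0.1293  0.03  ]
```

The fits agree to about 5 mm: tray yaw -6.7°, sorter yaw -6.9°. I'll turn the tool so its x axis is opposite the sorter's x, which keeps joint 6 clear of its limit, then travel.

Request:
play_rows(deltas=[[0,0,0,-0.088],[0,0,0,-0.088],[0,0,0,-0.088],[0,0,0,-0.088],[0,0,0,-0.088],[0,0,0,-0.088],[0,0,0,-0.088],[0,0,0,-0.088],[0,0,0,-0.088],[0,0,0,-0.088]], jaw=100, squeeze=50)

```text
time_s: 1.35
tcp_pos: [0.2495, -0.5456, 0.4042]
tool_rot: [[-0.65, 0.76, -0.0], [0.76, 0.65, 0.001], [0.001, 0.0, -1.0]]
ft_force: [-0.1, 0.2, 0.1]
opening: 0.0854
finger_force: 0.0
```

Request:
play_rows(deltas=[[0,0,0,-0.088],[0,0,0,-0.088],[0,0,0,-0.088],[0,0,0,-0.088],[-0.8,0.9,0,0],[-0.8,1,0,0],[-0.8,1,0,0],[-0.8,1,0,0],[-0.8,1,0,0],[-0.8,1,0,0]])

```text
time_s: 2.6
tcp_pos: [0.3886, -0.4145, 0.4043]
tool_rot: [[-0.991, 0.132, -0.0], [0.132, 0.991, 0.001], [0.0, 0.0, -1.0]]
ft_force: [0.3, 0.1, 0.3]
opening: 0.0855
finger_force: 0.0
```

Request:
play_rows(deltas=[[-0.8,1,0,0],[-0.8,1,0,0],[-0.8,1,0,0],[-0.8,1,0,0],[-0.8,1,0,0],[-0.8,1,0,0],[-0.8,1,0,0],[-0.8,0.9,0,0],[-0.6,0.5,0,0],[0,0,0,0]])

```text
time_s: 3.85
tcp_pos: [0.5897, -0.2295, 0.404]
tool_rot: [[-0.991, 0.13, -0.001], [0.13, 0.991, 0.001], [0.001, 0.0, -1.0]]
ft_force: [-0.2, 0.3, -0.5]
opening: 0.0851
finger_force: 0.0
```

Request:
play_rows(deltas=[[-0.7,0.85,0,0],[-0.7,0.85,0,0],[-0.7,0.86,0,0],[0,0,0.8,0],[0,0,0.8,0],[0,0,0.8,0],[0,0,0.8,0],[0,0,0,0]])

```text
time_s: 4.85
tcp_pos: [0.6489, -0.1738, 0.3224]
tool_rot: [[-0.991, 0.132, -0.003], [0.132, 0.991, 0.001], [0.003, 0.001, -1.0]]
ft_force: [-0.2, 1.3, -0.1]
opening: 0.0856
finger_force: 0.0
```

Run:
```python
from rig import bot,vision
import cv2,numpy as np
from fit import proj,place
s=bot.observe();print(s["tcp_pos"],s["joint_pos"])
f=vision.grab_frame("wrist")[:,:,::-1].copy();cv2.imwrite("pics/w1.png",f)
L=[(102,9,62),(142,9,62),(142,-9,62),(102,-9,62),(53,64,38),(53,-64,38),(122,0,40)]
print(proj("wrist",place([.5291,-.1584,-.1172,0],L)).round(0).tolist())
print(vision.calibration("wrist"))
```

```text
[ 0.64890335 -0.17380585  0.32239165] [-2.61163783e+01  1.87302679e+01  1.14572364e+01  8.29201965e+01
 -7.06297740e-03 -1.85040721e+01]
[[264.0, 171.0], [264.0, 222.0], [241.0, 222.0], [239.0, 171.0], [335.0, 99.0], [166.0, 102.0], [252.0, 188.0]]
{'intrinsics': array([[329.77040466,   0.        , 251.85130427],
       [  0.        , 329.77040466, 191.51801119],
       [  0.        ,   0.        ,   1.        ]]), 'dist': array([-0.06039827,  0.        ,  0.        ,  0.        ,  0.        ]), 'world_from_camera': array([[ 1.32270094e-01,  9.39682142e-01,  3.15439525e-01,
         5.68546232e-01],
       [ 9.91213517e-01, -1.25593206e-01, -4.14983261e-02,
        -1.62139413e-01],
       [ 6.21825136e-04,  3.18156908e-01, -9.48037866e-01,
         2.94299757e-01],
       [ 0.00000000e+00,  0.00000000e+00,  0.00000000e+00,
         1.00000000e+00]])}
```

View pics/w1.png

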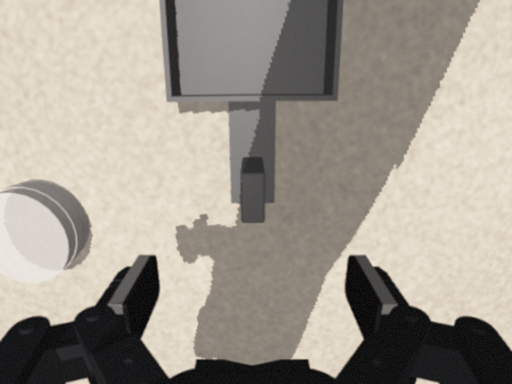

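The wrist view agrees with the fit: tab top at about (240–264, 158–222) and the tray's near corners at (167,102) and (338,100), within 2 mm of prediction. Next I descend and grip.

Request:
play_rows(deltas=[[0,0,1,0],[0,0,1,0],[0,0,1,0],[0,0,1,0],[0,0,1,0],[0,0,0,0],[0,0,0,0]])

```text
time_s: 5.78
tcp_pos: [0.6502, -0.1741, 0.2015]
tool_rot: [[-0.991, 0.132, 0.002], [0.132, 0.991, -0.001], [-0.002, -0.001, -1.0]]
ft_force: [-0.4, -0.1, 0.3]
opening: 0.0856
finger_force: 0.0
```

Request:
play_rows(deltas=[[0,0,0,0],[0,0,0,0],[0,0,0,0],[0,0,0,0],[0,0,0,0],[0,0,0,0]], jaw=0, squeeze=30)

```text
time_s: 6.52
tcp_pos: [0.6497, -0.1739, 0.2]
tool_rot: [[-0.991, 0.132, 0.0], [0.132, 0.991, -0.0], [-0.0, -0.0, -1.0]]
ft_force: [-0.5, 0.6, 1.9]
opening: 0.018
finger_force: 29.9
```

```bash
sed -e 's/L\[:,2\]+p\[3\]/L[:,2]/' fit.py > fit0.py; python3 fit0.py
```

```text
[ 0.5298 -0.159  -0.1207  0.    ] -6.917631483567895
[[-0.4, 0.3], [0.5, -0.1], [0.7, -1.2], [-1.0, -1.2], [-0.6, -2.8], [0.9, -0.5], [-1.3, -1.0], [-1.4, 0.8], [0.5, 0.3]]
[ 0.3808 -0.1177 -0.1199  0.    ] -6.868813940911892
[[1.3, -1.7], [-1.6, -3.2], [-3.2, 0.2], [1.9, -2.1], [1.1, -0.1], [-0.5, -0.4], [-0.8, -1.1], [-0.9, -0.1], [-2.0, -2.9], [-0.1, -3.9], [-2.4, -0.8], [-2.8, -1.1]]
tab [ 0.6509 -0.1737  0.04  ]
bar [0.4191 0.2    0.13  ]
home [ 0.3789 -0.1174  0.    ]
hinge [ 0.3922 -0.0233  0.104 ]
tabhome [ 0.5   -0.132  0.04 ]
```

Request:
play_rows(deltas=[[0.2,0.2,0,0],[0.2,0.3,0,0],[0.2,0.3,0,0],[0.2,0.2,0,0],[0.1,0,0,0],[0,0,0,0],[0,0,0,0]])

```text
time_s: 7.4
tcp_pos: [0.6305, -0.1456, 0.1999]
tool_rot: [[-0.991, 0.132, -0.0], [0.132, 0.991, 0.001], [0.0, 0.001, -1.0]]
ft_force: [0.7, 4.4, 7.2]
opening: 0.0174
finger_force: 30.5
```

Run:
```python
from rig import vision
import cv2
a=vision.grab_frame("wrist")[:,:,::-1];cv2.imwrite("pics/w2.png",a)
b=vision.grab_frame("scene")[130:280,120:320,::-1];b=cv2.resize(cv2.convertScaleAbs(b,alpha=1.6),None,fx=2.56,fy=2.56,interpolation=2)
cv2.imwrite("pics/s2.png",cv2.resize(cv2.vconcat([a[:200],b]),None,fx=1.0,fy=1.0))
```

```text
(no output)
```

View pics/s2.png

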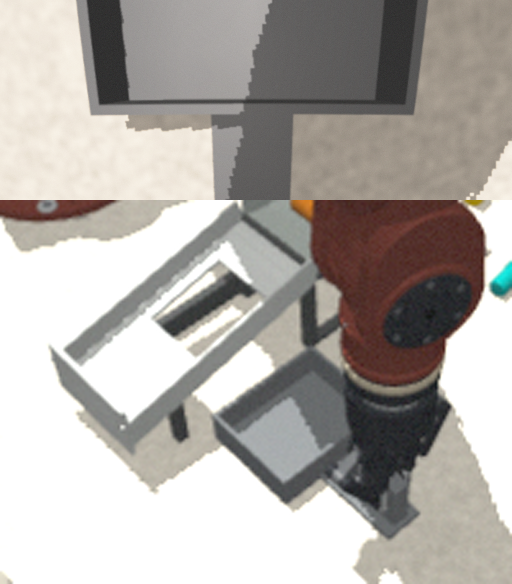

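Run:
```python
from fit import proj,place
for p in([.3787,-.1148,-.121,0],[.3808,-.1177,-.1199,0]):
    print(proj("scene",place(p,[(50,-86,0),(50,86,0)])).round(1).tolist())
```

```text
[[189.3, 220.8], [240.0, 184.8]]
[[189.1, 221.9], [239.9, 185.8]]
```

The predicted leg bases match what I see, with the tray's front edge clear of both legs. Now I slide it in.

Request:
play_rows(deltas=[[0.4,-0.01,0,0],[0.4,-0.01,0,0],[0.4,-0.01,0,0],[0.4,-0.01,0,0],[0.4,-0.01,0,0],[0,0,0,0]])

```text
time_s: 8.25
tcp_pos: [0.5796, -0.1406, 0.1999]
tool_rot: [[-0.991, 0.132, -0.002], [0.132, 0.991, -0.0], [0.002, -0.0, -1.0]]
ft_force: [-2.8, -0.2, 9.1]
opening: 0.0176
finger_force: 31.0
```

Request:
play_rows(deltas=[[0.4,-0.01,0,0],[0.4,-0.01,0,0],[0.4,-0.01,0,0],[0.4,-0.01,0,0],[0.4,-0.01,0,0],[0.4,-0.01,0,0],[0.3,0,0,0],[0,0,0,0]])

```text
time_s: 9.25
tcp_pos: [0.5128, -0.1331, 0.1999]
tool_rot: [[-0.991, 0.132, -0.001], [0.132, 0.991, -0.0], [0.001, -0.0, -1.0]]
ft_force: [-1.6, -0.6, 11.7]
opening: 0.0178
finger_force: 31.1
```

Request:
play_rows(deltas=[[0.2,0,0,0],[0.16,0,0,0],[0.08,0,0,0],[0,0,0,0]])

```text
time_s: 9.75
tcp_pos: [0.5025, -0.1318, 0.1999]
tool_rot: [[-0.991, 0.132, 0.0], [0.132, 0.991, -0.0], [-0.0, -0.0, -1.0]]
ft_force: [2.5, -0.6, 6.4]
opening: 0.0178
finger_force: 30.7
```

Request:
play_rows(deltas=[[0.06,0,0,0],[0.06,0,0,0],[0,0,0,0]])

```text
time_s: 10.12
tcp_pos: [0.5005, -0.1313, 0.2001]
tool_rot: [[-0.991, 0.131, 0.003], [0.131, 0.991, 0.0], [-0.003, 0.001, -1.0]]
ft_force: [13.1, 2.4, 2.4]
opening: 0.0176
finger_force: 30.0
```

It met the stop (13 N along x) where expected. Release and rise.

Request:
play_rows(deltas=[[-0.03,0,0,0],[0,0,0,0],[0,0,0,0],[0,0,0,0],[0,0,0,0]], jaw=100)

```text
time_s: 10.75
tcp_pos: [0.5006, -0.1315, 0.1996]
tool_rot: [[-0.991, 0.132, -0.0], [0.132, 0.991, 0.0], [0.0, -0.0, -1.0]]
ft_force: [1.1, 0.3, 0.9]
opening: 0.0859
finger_force: 0.0
```

Request:
play_rows(deltas=[[0,0,-0.5,0],[0,0,-1,0],[0,0,-1,0],[0,0,-1,0],[0,0,-1,0],[0,0,-1,0],[0,0,-1,0],[0,0,-1,0],[0,0,0,0]])

```text
time_s: 11.88
tcp_pos: [0.501, -0.1317, 0.39]
tool_rot: [[-0.991, 0.132, 0.004], [0.132, 0.991, -0.002], [-0.004, -0.002, -1.0]]
ft_force: [0.4, -0.6, 0.0]
opening: 0.0856
finger_force: 0.0
```

Run:
```python
from rig import vision,bot
import cv2
a=vision.grab_frame("wrist")[:,:,::-1];b=vision.grab_frame("top")[135:300,100:350,::-1]
b=cv2.resize(cv2.convertScaleAbs(b,alpha=1.6),(512,338),interpolation=2)
cv2.imwrite("pics/s3.png",cv2.vconcat([a[:250],b]))
from fit import proj,place
p=[.380,-.1165,-.12,0]
print(bot.observe()["joint_pos"].round(1),proj("wrist",place(p,[(102,-9,62),(102,9,62),(142,9,62),(58,60,83+29)])).round().tolist())
```

```text
[-29.2  -8.7 -10.7  88.   -0.  -21.6] [[241.0, 152.0], [261.0, 152.0], [261.0, 194.0], [333.0, 106.0]]
```

View pics/s3.png

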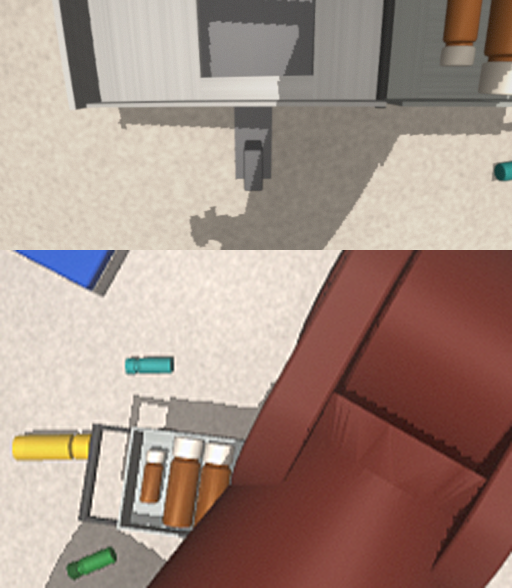

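The tray is in place: the tab is at (253,165), matching the prediction. Now to the bar.

Request:
play_rows(deltas=[[0.4,1,0,0],[0.4,1,0,0],[0.4,1,0,0],[0.4,1,0,0],[0.4,1,0,0],[0.4,1,0,0],[0.4,1,0,0],[0.4,1,0,0],[0.4,1,0,0],[0.4,1,0,0]])

```text
time_s: 13.22
tcp_pos: [0.434, 0.1303, 0.386]
tool_rot: [[-0.991, 0.132, -0.002], [0.132, 0.991, -0.0], [0.002, -0.0, -1.0]]
ft_force: [-0.4, -0.5, -0.2]
opening: 0.0854
finger_force: 0.0
```

Request:
play_rows(deltas=[[0.4,1,0,0],[0.4,1,0,0],[0.2,0.7,0,0],[0,0,0,0],[0,0,0,0]])

```text
time_s: 13.85
tcp_pos: [0.4186, 0.1993, 0.3865]
tool_rot: [[-0.991, 0.132, -0.001], [0.132, 0.991, -0.0], [0.001, -0.001, -1.0]]
ft_force: [0.3, 0.0, 0.6]
opening: 0.0852
finger_force: 0.0
```

Run:
```python
from rig import vision,bot
import cv2
s=bot.observe();print(s["tcp_pos"],s["joint_pos"].round(1))
a=vision.grab_frame("wrist")[:,:,::-1];cv2.imwrite("pics/w4.png",a)
from fit import proj,place
p=[.380,-.1165,-.12,0]
print(proj("wrist",place(p,[(-49,320,130),(0,320,130),(49,320,130),(58,278,142),(-58,278,142)])).round().tolist())
```

```text
[0.41863675 0.19933348 0.38652608] [  9.2 -18.2 -19.   89.4  -0.   16.8]
[[252.0, 130.0], [253.0, 197.0], [254.0, 257.0], [199.0, 276.0], [187.0, 119.0]]
```

View pics/w4.png

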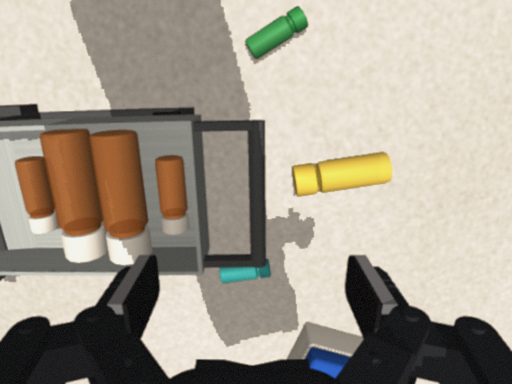

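The bar is at column ~257, rows 122–265, so about 3 mm further +y than fitted. The end wall is close by, so I narrow the jaw before descending.

Request:
play_rows(deltas=[[0,0.2,0,0],[0,0,0.2,0],[0,0,0.6,0],[0,0,0.8,0],[0,0,0.8,0],[0,0,0.8,0],[0,0,0.6,0],[0,0,0.26,0],[0,0,0,0]], jaw=40, squeeze=25)

```text
time_s: 15.02
tcp_pos: [0.4193, 0.2047, 0.2855]
tool_rot: [[-0.991, 0.132, -0.0], [0.132, 0.991, -0.0], [0.0, -0.0, -1.0]]
ft_force: [0.1, 0.5, -0.3]
opening: 0.0341
finger_force: 0.0
```

Request:
play_rows(deltas=[[0,0,0,0],[0,0,0,0],[0,0,0,0],[0,0,0,0],[0,0,0,0]], jaw=0)

```text
time_s: 15.65
tcp_pos: [0.4195, 0.2037, 0.2865]
tool_rot: [[-0.991, 0.133, 0.001], [0.133, 0.991, -0.004], [-0.001, -0.004, -1.0]]
ft_force: [-1.6, -11.4, 4.4]
opening: 0.0112
finger_force: 25.1
```

Request:
play_rows(deltas=[[0,-0.05,-0.3,0],[0,-0.05,-0.3,0],[0,-0.05,-0.3,0],[0,-0.08,-0.29,0],[0,-0.08,-0.29,0],[0,-0.08,-0.29,0],[0,0,0,0]])

```text
time_s: 16.52
tcp_pos: [0.4183, 0.1939, 0.3302]
tool_rot: [[-0.991, 0.133, 0.0], [0.133, 0.991, -0.004], [-0.001, -0.004, -1.0]]
ft_force: [2.9, -10.2, -5.3]
opening: 0.0112
finger_force: 25.0
```

Request:
play_rows(deltas=[[0,-0.11,-0.28,0],[0,-0.11,-0.28,0],[0,-0.11,-0.28,0],[0,0,0,0],[0,0,0,0]])

```text
time_s: 17.15
tcp_pos: [0.4174, 0.1858, 0.3508]
tool_rot: [[-0.991, 0.133, 0.001], [0.133, 0.991, -0.004], [-0.001, -0.004, -1.0]]
ft_force: [2.8, -10.4, -6.6]
opening: 0.0108
finger_force: 25.4
```

Request:
play_rows(deltas=[[0,-0.14,-0.27,0],[0,-0.14,-0.27,0],[0,-0.14,-0.27,0],[0,-0.16,-0.26,0],[0,-0.16,-0.26,0],[0,-0.16,-0.26,0],[0,-0.2,-0.28,0],[0,0,0,0],[0,0,0,0],[0,0,0,0]])

```text
time_s: 18.4
tcp_pos: [0.4139, 0.1587, 0.3974]
tool_rot: [[-0.991, 0.133, 0.001], [0.133, 0.991, -0.003], [-0.001, -0.003, -1.0]]
ft_force: [5.2, -8.9, -8.2]
opening: 0.0111
finger_force: 24.9
```

Request:
play_rows(deltas=[[0,0,0,0],[0,0,0,0],[0,0,0,0],[0,0,0,0],[0,0,0,0],[0,0,0,0],[0,0,0,0],[0,0,0,0]])

```text
time_s: 19.4
tcp_pos: [0.4139, 0.1587, 0.3974]
tool_rot: [[-0.991, 0.133, 0.001], [0.133, 0.991, -0.004], [-0.001, -0.003, -1.0]]
ft_force: [5.4, -9.3, -8.3]
opening: 0.0107
finger_force: 24.9
```

Run:
```python
from rig import vision
import cv2
a=vision.grab_frame("scene")[85:280,130:320,::-1];b=vision.grab_frame("wrist")[:,:,::-1]
a=cv2.resize(cv2.convertScaleAbs(a,alpha=1.4),None,fx=2,fy=2,interpolation=2)
cv2.imwrite("pics/s5.png",cv2.hconcat([a[:384],cv2.resize(b[:,:400],(400,384))]))
```

```text
(no output)
```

View pics/s5.png

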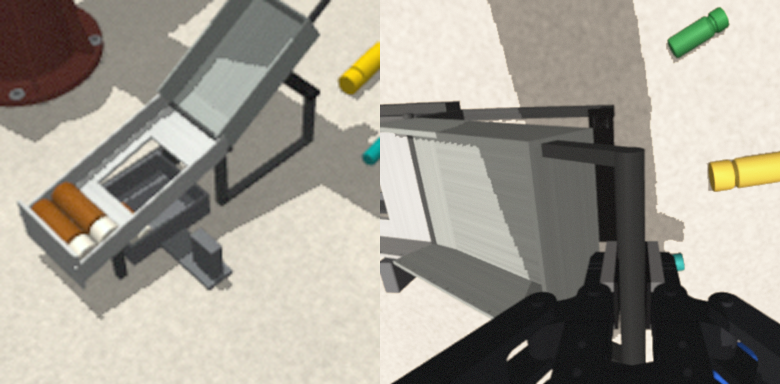

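The hopper is empty. Both large bottles are in the lane at about (45–105, 185–245), and a small one shows in the tray at about (128,210). Now I lower it along the reversed arc.

Request:
play_rows(deltas=[[0,0.2,0.28,0],[0,0.16,0.26,0],[0,0.16,0.26,0],[0,0.16,0.26,0],[0,0.14,0.27,0],[0,0.14,0.27,0],[0,0.14,0.27,0],[0,0.11,0.28,0],[0,0.11,0.28,0],[0,0.11,0.28,0]])

```text
time_s: 20.75
tcp_pos: [0.4182, 0.1944, 0.3298]
tool_rot: [[-0.991, 0.133, 0.0], [0.133, 0.991, -0.003], [-0.001, -0.003, -1.0]]
ft_force: [0.8, -8.0, -3.8]
opening: 0.0114
finger_force: 24.5
```

Request:
play_rows(deltas=[[0,0.08,0.29,0],[0,0.08,0.29,0],[0,0.08,0.29,0],[0,0.05,0.3,0],[0,0.05,0.3,0],[0,0.03,0.15,0],[0,0.01,0.08,0],[0,0.01,0.07,0],[0,0,0,0],[0,0,0,0]])

```text
time_s: 22.0
tcp_pos: [0.4193, 0.2037, 0.2881]
tool_rot: [[-0.991, 0.133, 0.001], [0.133, 0.991, -0.004], [-0.001, -0.004, -1.0]]
ft_force: [-11.1, -13.1, 20.2]
opening: 0.011
finger_force: 26.4
```

It is down and resting on its stop. Release to the narrow opening and rise.

Request:
play_rows(deltas=[[0,0,-0.02,0],[0,0,0,0],[0,0,0,0],[0,0,0,0]], jaw=40)

```text
time_s: 22.5
tcp_pos: [0.4193, 0.2047, 0.286]
tool_rot: [[-0.991, 0.132, -0.0], [0.132, 0.991, -0.0], [0.0, -0.0, -1.0]]
ft_force: [-0.3, 0.6, 0.8]
opening: 0.0342
finger_force: 0.0
```

Request:
play_rows(deltas=[[0,0,-0.2,0],[0,0,-0.6,0],[0,0,-1,0],[0,0,-1,0],[0,0,-1,0],[0,0,-1,0],[0,0.5,0,0],[0,1,0,0],[0,1,0,0],[0,0,0,0]])

```text
time_s: 23.75
tcp_pos: [0.4274, 0.268, 0.4055]
tool_rot: [[-0.992, 0.13, -0.001], [0.13, 0.992, -0.0], [0.001, -0.0, -1.0]]
ft_force: [-0.2, -0.9, -0.2]
opening: 0.0338
finger_force: 0.0
```

Run:
```python
from rig import vision
import cv2
a=vision.grab_frame("scene")[85:280,130:320,::-1];b=vision.grab_frame("top")[180:310,220:350,::-1]
f=lambda x:cv2.resize(cv2.convertScaleAbs(x,alpha=1.8),(390,400),interpolation=2)
cv2.imwrite("pics/s6.png",cv2.hconcat([f(a),f(b)]))
```

```text
(no output)
```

View pics/s6.png

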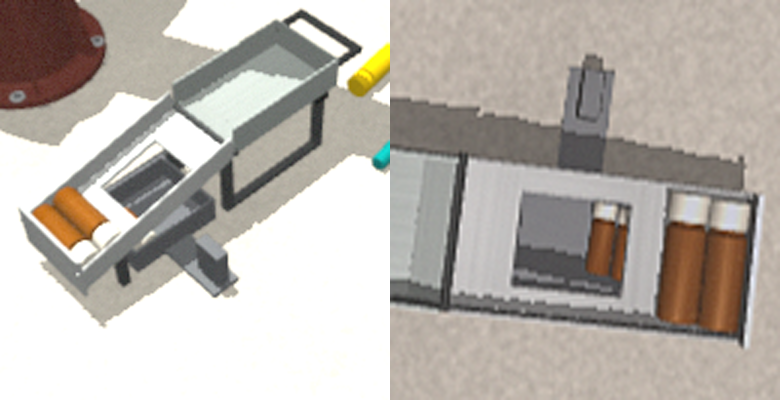

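Both small bottles are in the tray at about (605,240) in the right-hand picture and both large ones are in the lane at about (685,260) and (722,265). The hopper is down and the tray is in place.

```bash
python3 -c "
from rig import job
print(job.job_done())"
```

```text
the job is handed in; nothing more can be done
None
```

The job is handed in: the tray is in against the stop with both small bottles in it, both large bottles are in the lane, and the hopper is back down and released with the gripper clear; the hand-in gave no verdict back.

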